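# Hold the scrap bin open, then ease its lid shut

## Task

The cook wants to tip in trimmings: push down the lever of the green-lidded bin with your fingertips until its lid stands wide open, and keep it open for about three seconds. Then let the lever come up slowly, under your fingers, so that the lid closes fully without slamming, and move clear. Work by the lever alone without touching the green lid, keep the blue-lidded bin shut, and leave everything else on the counter where it is.

Things in the scene. Friction and masses are not known exactly. Their poses are not given: they have to be found in the camera images.
- green_pivot (a point): Point on the green-lidded bin: the lever's pivot, in the middle of the bin's front face, 75 mm above the bin's bottom. Axes are the bin's: -x out of the front, where the lever sticks out; +x to the rear rim, where the lid is hinged; z up. The bin, of brushed metal, 200 x 200 x 170 mm high without its lid, reaches 200 mm along +x from here and is fixed on a dark riser whose height varies (3 to 48 mm)
- green_paddle (a point): Centre of the top face of the green ribbed paddle at the end of that bin's lever, 40 mm long (along the lever), 44 mm wide, 10 mm thick. At rest it is 34 mm above the pivot point (112 to 157 mm above the counter), 130 mm in front of the bin's front wall; fully pressed it has gone down 67 mm, shifting 6 mm at most along the bin's x
- green_lever (a joint): Angle by which the green paddle's lever is pressed down, rad: 0 at rest (sloping up 0.22 away from the bin), 0.5 at its lower stop. The pivot is 135 mm from the paddle centre. Linked rigidly to the lid; the lid's weight and a spring push it up: at the paddle about 9 to 14 N at first, falling to about 3 to 7 N when open. If let go, it flies up and the lid slams
- green_lid: The green lid, a plate 206 x 206 mm, about 12 mm thick, hinged along the bin's rear rim. Origin: middle of its free front edge, underside; +x from there to the hinge, z out of its upper face. Shut, it is level and the origin is 97 mm above the pivot point; wide open (lever at its stop) it is tilted by 1.2 rad and the edge has risen by about 190 mm. Its tilt is always 2.4 times the lever angle
- blue_pivot (a point): Point on the blue-lidded bin: the lever's pivot, in the middle of the bin's front face, 75 mm above the bin's bottom. Axes are the bin's: -x out of the front, where the lever sticks out; +x to the rear rim, where the lid is hinged; z up. The bin, of brushed metal, 200 x 200 x 170 mm high without its lid, reaches 200 mm along +x from here and is fixed on a dark riser whose height varies (3 to 48 mm)
- blue_paddle (a point): Centre of the top face of the blue ribbed paddle at the end of that bin's lever, 40 mm long (along the lever), 44 mm wide, 10 mm thick. At rest it is 34 mm above the pivot point (112 to 157 mm above the counter), 130 mm in front of the bin's front wall; fully pressed it has gone down 67 mm, shifting 6 mm at most along the bin's x
- blue_lever (a joint): Angle by which the blue paddle's lever is pressed down, rad: 0 at rest (sloping up 0.22 away from the bin), 0.5 at its lower stop. The pivot is 135 mm from the paddle centre. Linked rigidly to the lid; the lid's weight and a spring push it up: at the paddle about 9 to 14 N at first, falling to about 3 to 7 N when open. If let go, it flies up and the lid slams
- blue_lid: The blue lid, a plate 206 x 206 mm, about 12 mm thick, hinged along the bin's rear rim. Origin: middle of its free front edge, underside; +x from there to the hinge, z out of its upper face. Shut, it is level and the origin is 97 mm above the pivot point; wide open (lever at its stop) it is tilted by 1.2 rad and the edge has risen by about 190 mm. Its tilt is always 2.4 times the lever angle
- spatula: Spatula lying on the white cutting board, about 20 mm above the counter. Origin: its own, on its underside. To be left alone
- jar: Small spice jar, 44 mm across and 70 mm high, standing between the two levers and the robot. Origin: centre of its underside. To be left alone
- cup: Blue ceramic cup, 72 mm across, 85 mm high. Origin: centre of its underside. To be left alone
- sauce: Amber sauce bottle, 60 mm across, 160 mm high. Origin: centre of its underside. To be left alone
- bowl: Steel bowl, 130 mm across, 55 mm high. Origin: centre of its underside. To be left alone
- brush: Basting brush lying on the counter. Origin: its own, on its underside. To be left alone

How it is judged:
On the way, in this order (a step that is already met when the one before it is completed fails the run):
1. the green lid is wide open (beyond 1.0 of 1.2 rad) for 2.5 s on end (angle between green_lid's own z axis and vertical above 1 rad), for 2.5 s.
2. the green lid is shut again (angle between green_lid's own z axis and vertical below 0.04 rad), for 0.2 s.
At the end, for the whole second after the job is handed in: Both lids are fully shut (under 0.04 rad), the green lever is back at its top (under 0.03 rad), and every loose thing is within 30 mm of where it started (angle between each of green_lid, blue_lid's own z axis and vertical below 0.04 rad and value of joint green_lever below 0.03 rad and distance of each of spatula, jar, cup, sauce, bowl, brush from where it was at the start of the episode below 0.03 m); the robot touches nothing.
It fails at once if the green lid slams: falling faster than 2 rad/s when within 0.2 rad of shut (angle between green_lid's own z axis and vertical below 0.2 rad and velocity of joint green_lever below -0.1 rad/s and angular speed of green_lid above 2 rad/s).
It fails at once if the robot touches the green lid (contact force between any of the fingers, the arm and green_lid above 0.5 N).
It fails at once if the blue lid is opened (angle between blue_lid's own z axis and vertical above 0.12 rad).
It fails at once if a loose thing is moved more than 30 mm, lifted or carried (distance of any of spatula, jar, cup, sauce, bowl, brush from where it was at the start of the episode above 0.03 m).
It also fails if it takes over 48 s, if anything falls off the work surface, if the arm or the gripper's body presses on something with over 40 N, if the wrist force passes 120 N, or if a joint passes its speed limit or range.

## Robot

A 6-joint arm with a two-finger parallel gripper is mounted at the origin on the work surface. World frame = base frame: x ahead of the robot, y to its left, z up, the work surface at z = 0. Lengths are in m, angles in rad, forces in N, time in s.
With the tool pointing down it reaches from about 0.35 to 0.775 m from the base axis. Payload 7.3 kg.
Tool frame: the origin (TCP) lies midway between the tips of the shut fingers; the grasp point (between the pads) lies 19 mm behind it (robot.grip_depth is the z of the grasp point in the tool frame, in m); z points along the fingers, y is the line along which they close (so a half turn about z gives the same grasp; the last joint's range is limited). The gripper opens to 92 mm and grips with 3 to 60 N. Pads are 19 mm wide; open, the fingers measure 130 mm over their backs; the gripper's body (75 mm by 190 mm) begins 47 mm behind the grasp point.
Start: joints at [-1.338, 0.342, 1.524, -0, 1.275, -0.146], TCP at [0.194, -0.488, 0.227] pointing down, gripper open.
Joint ranges: [-2.53, 2.53], [-0.77, 2.02], [0.04, 2.7], [-1, 4.14], [0.28, 2.66], [-3.11, 3.11]. Speed limits (rad/s): [2.57, 2.57, 3.14, 3.14, 3.14, 3.14].

## Interface

Orientations are given as [roll, pitch, yaw] about the fixed x, y, z axes, in that order (R = Rz(yaw) Ry(pitch) Rx(roll)).
In Python, from cell import robot, viewer gives the robot as it stands.
- The arm moves only by the tool step_arm, never from a script. Its argument "increments" is a list of rows, each an object with "delta_pos": the shift along the tool's x, y, z in cm, a list of three; "dr": the turn, a rotation vector about the tool's x, y, z in degrees, a list of three; "fingers": the closure, from -1 (fully open) to 1 (shut), so that 0 is half open. In form: [{"delta_pos": [tx, ty, tz], "dr": [wx, wy, wz], "fingers": fingers}, ...]. A call has exactly 5 rows; each row is the pose to reach, as a shift and turn from the pose commanded when the call began, along the tool's axes at that moment; what a row does not reach only later rows make up. A row lasts 1/8 s, in which the tool goes at most 62.5 mm and 10.7 degrees, less where a joint would pass 70% of its speed; a pose out of reach is approached as far as the arm can. A call with a gripper value outside its range is refused whole. The fingers move at their own pace and stop on an object; "newtons" is the grip in N (left out, the last holds). Time passes only in rows, so rows that repeat a pose let the fingers close, or fill a call up. It gives the time, the measured TCP pose, the force, the opening and the grip force at its end, in the units of the state.
- robot.observe(): the state, without advancing time (a new reading comes with each control period).
- viewer.read_camera(name): name is "scene" or "side" or "wrist"; returns the picture (420x560x3 uint8, red, green, blue); there is no depth.
- viewer.camera_params(name): a dict with "K" (3x3 intrinsics, pixels), "T" (4x4, takes a point from camera to world coordinates). Camera axes: x right, y down, z forward; pixel columns grow to the right and rows downward; lengths in m; the calibration is good to about 2 mm. The wrist camera is an equidistant fisheye: a pixel r from the principal point sees the ray r / f radians off the axis. A picture is of the moment at which its call begins: read the wrist's pose just before it. camera_params takes no time and is no camera call; for the wrist camera it gives the pose at the moment of the call.
- robot.hand_in(): hands the job in; it is judged then, once.
The state is a dict: "time": time; "qpos": joint angles; "qvel": joint speeds; "joint_efforts": joint torques, N m; "tool_pos": TCP position; "tool_rot": TCP orientation; "contact_force": force on the tool from outside, world axes, zero at the start; "torque": the same for the moment, N m; "opening": finger opening in m; "grip_force": force on a finger pad.
Only numpy, scipy, OpenCV 4.12 (cv2) and the standard library are available. Lean on these libraries where they do the work, as an engineer would, in place of code of your own. Each camera call takes 0.05 s, during which the arm holds its last target. There are 200 camera calls.

## Working session

There is one attempt and no reset: what is moved stays moved. The work goes in short steps, Python scripts to look and compute and a tool call to move; the robot and the scene stay as the last step left them, time stands still between calls to the robot, and variables do not carry over. Pictures are saved under pics/ and viewed, at most 10 in all, crops included, and the job is handed in when it is done.

Besides the shell and the picture viewer there is one more tool, called after ">>>" by a JSON object that holds its "fn" and its "kwargs", one argument or row to a line. step_arm: Moves the arm, as the interface text tells. Its arguments: {"type":"object","properties":{"increments":{"type":"array"},"newtons":{"type":"number"}},"required":["increments"]}

```bash
mkdir -p pics
python3 - <<'E'
from cell import robot, viewer
import cv2, numpy as np
print(robot.observe())
for n in ("scene","side"):
    im=viewer.read_camera(n); cv2.imwrite(f"pics/{n}0.png",cv2.cvtColor(im,cv2.COLOR_RGB2BGR))
    p=viewer.camera_params(n); print(n,np.round(p["K"],1).tolist(),np.round(p["T"],3).tolist())
E
```

```text
{'time': 0.0, 'qpos': array([-1.33801303e+00,  3.42735297e-01,  1.52499932e+00,  1.71201092e-05,
        1.27540451e+00, -1.45993549e-01]), 'qvel': array([ 0.00076597, -0.00112271,  0.00013802,  0.00031003, -0.00030186,
        0.00281842]), 'joint_efforts': array([-1.19395327e-04, -4.31243598e+01, -2.44213468e+01,  7.15467031e-02,
        5.58741507e-02, -1.32240607e-04]), 'tool_pos': array([ 0.19407213, -0.48738162,  0.22604462]), 'tool_rot': array([-3.14006502e+00, -2.41169318e-04,  3.78771668e-01]), 'contact_force': array([ 0.93287344,  0.88491413, -0.70074702]), 'torque': array([ 0.01518022, -0.02683355,  0.02764209]), 'grip_force': 0.0, 'opening': 0.09158528174571437}
scene [[455.8, 0.0, 278.5], [0.0, 455.8, 220.1], [0.0, 0.0, 1.0]] [[-0.795, 0.477, -0.374, 1.07], [0.606, 0.611, -0.509, 0.822], [-0.014, -0.631, -0.776, 1.331], [0.0, 0.0, 0.0, 1.0]]
side [[519.9, 0.0, 285.5], [0.0, 519.9, 205.4], [0.0, 0.0, 1.0]] [[-0.807, -0.392, 0.442, -0.121], [-0.591, 0.555, -0.585, 0.864], [-0.016, -0.734, -0.679, 1.098], [0.0, 0.0, 0.0, 1.0]]
```

View pics/scene0.png

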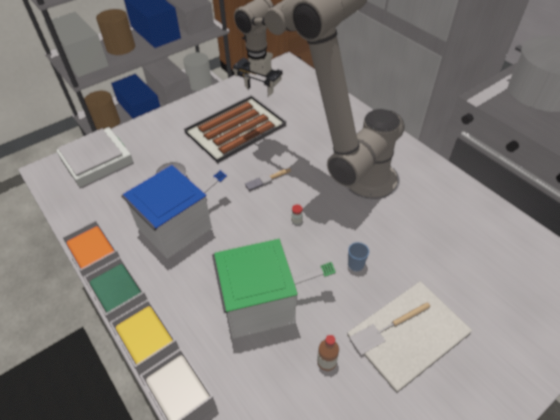

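View pics/side0.png

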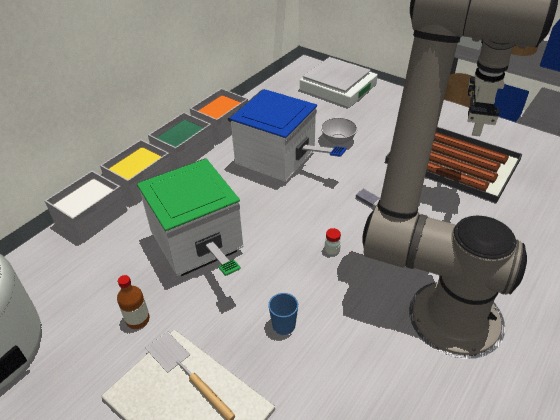

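The scene view shows the green lid at about (255,272) with its paddle at (328,269). The blue paddle is at (220,176), the jar at (297,213) and the cup at (358,256). In the side view the green paddle is at (229,267), with the cup at (284,312) and the jar at (333,241). Next I triangulate these.

```bash
cat > h.py <<'E'
import cv2, numpy as np
from cell import robot, viewer
def cam(n):
    p=viewer.camera_params(n); return np.array(p["K"]),np.array(p["T"])
def proj(n,X):
    K,T=cam(n); c=np.linalg.inv(T)@np.append(X,1); u=K@c[:3]; return u[:2]/u[2]
def ray(n,uv):
    K,T=cam(n); d=T[:3,:3]@np.linalg.inv(K)@[uv[0],uv[1],1]; return T[:3,3],d/np.linalg.norm(d)
def tri(a,b):
    (o,d),(p,e)=ray("scene",a),ray("side",b)
    s=np.linalg.lstsq(np.c_[d,-e],p-o,rcond=None)[0]
    A,B=o+s[0]*d,p+s[1]*e; return (A+B)/2,np.linalg.norm(A-B)
def plane(n,uv,z):
    o,d=ray(n,uv); return o+d*(z-o[2])/d[2]
def blobs(im,col,amin=25):
    h=cv2.cvtColor(im,cv2.COLOR_RGB2HSV)
    lo,hi={"green":((50,120,60),(75,255,255)),"blue":((108,150,60),(125,255,255))}[col]
    m=cv2.inRange(h,lo,hi)
    n,l,s,c=cv2.connectedComponentsWithStats(m)
    return [(s[i,4],c[i],(l==i).astype(np.uint8)) for i in range(1,n) if s[i,4]>=amin]
def rect(m):
    c=max(cv2.findContours(m,cv2.RETR_EXTERNAL,cv2.CHAIN_APPROX_NONE)[0],key=cv2.contourArea)
    h=cv2.convexHull(c); 
    for e in np.linspace(2,15,27):
        q=cv2.approxPolyDP(h,e,True)
        if len(q)<=4: break
    return q[:,0,:]
E
python3 - <<'E'
from h import *
for n in ("scene","side"):
    im=cv2.cvtColor(cv2.imread(f"pics/{n}0.png"),cv2.COLOR_BGR2RGB)
    for c in ("green","blue"):
        for a,ce,m in blobs(im,c): print(n,c,a,np.round(ce,1).tolist(),rect(m).tolist())
E
```

```text
scene green 3645 [251.8, 274.2] [[278, 241], [283, 295], [227, 310], [215, 255]]
scene blue 1804 [153.5, 19.9] [[125, 0], [164, 0], [179, 36], [153, 45]]
scene blue 1151 [135.0, 95.7] [[135, 76], [158, 105], [132, 116], [113, 84]]
scene blue 2515 [164.0, 195.7] [[171, 166], [204, 195], [156, 227], [125, 194]]
scene blue 39 [220.2, 175.8] [[224, 176], [219, 179], [216, 175], [220, 172]]
side green 36 [364.4, 88.8] [[369, 83], [369, 87], [361, 93], [360, 91]]
side green 364 [178.8, 132.0] [[200, 127], [177, 144], [158, 137], [184, 120]]
side green 4140 [186.5, 193.4] [[206, 159], [239, 200], [165, 230], [137, 183]]
side green 167 [229.0, 267.3] [[233, 260], [239, 268], [225, 274], [219, 266]]
side blue 603 [552.5, 49.9] [[540, 63], [553, 27], [559, 20], [559, 70]]
side blue 844 [510.3, 101.8] [[505, 85], [528, 91], [515, 121], [495, 106]]
side blue 2346 [273.6, 112.5] [[230, 119], [264, 89], [316, 104], [285, 137]]
side blue 92 [337.7, 151.0] [[345, 148], [340, 155], [330, 153], [335, 147]]
```

Run:
```python
import cv2,numpy as np
a=cv2.imread("pics/scene0.png")[225:325,205:345]; b=cv2.imread("pics/side0.png")[150:290,130:270]
a=cv2.resize(a,None,fx=4,fy=4,interpolation=cv2.INTER_CUBIC)
b=cv2.resize(b,None,fx=4,fy=4,interpolation=cv2.INTER_CUBIC)[:560]
cv2.imwrite("pics/sc.png",a); cv2.imwrite("pics/si.png",b)
```

```text
(no output)
```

View pics/sc.png

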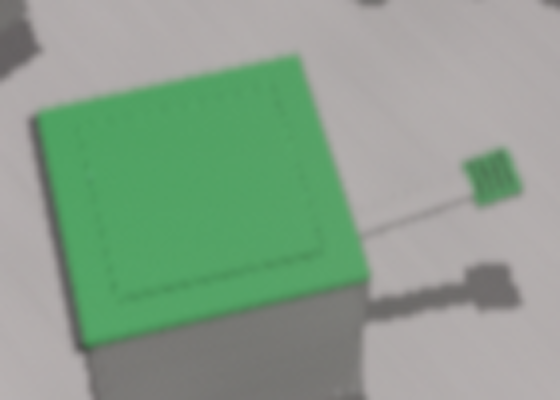

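View pics/si.png

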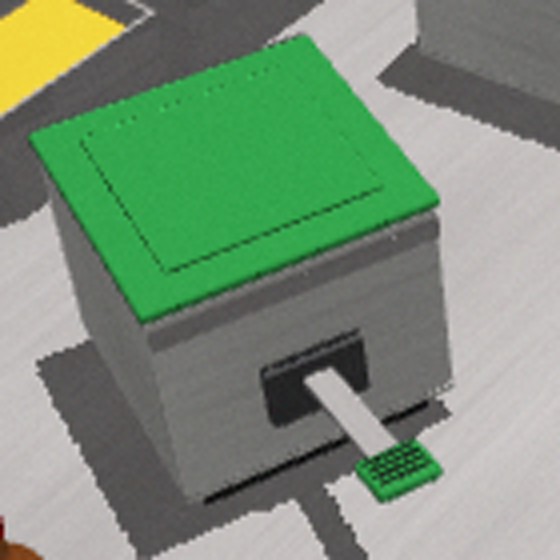

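The crops give these lid corners:
- **Scene:** front (280,239) and (297,294), rear (214.5,253) and (227,310.5).
- **Side:** front (239.5,200) and (167,230), rear (206,159) and (138,184).
- **Paddle:** centre at (328.2,269.2) in the scene view and (229.6,265.8) in the side view.

Run:
```python
from h import *
P={"A":((280,239.2),(239.5,200)),"B":((297,294),(167,229.5)),"Ar":((214.5,253.2),(206.2,158.7)),"Br":((227,310.5),(138,183.7)),
"pad":((328.2,269.2),(229.6,265.8))}
R={}
for k,(a,b) in P.items():
    X,e=tri(a,b); R[k]=X; print(k,np.round(X,4),round(e,4))
F=(R["A"]+R["B"])/2; r=(R["Ar"]+R["Br"])/2
print("front mid",F,"x dir deg",np.degrees(np.arctan2(*(r-F)[1::-1])),np.degrees(np.arctan2(*(F-R["pad"])[1::-1])), "y dir",np.degrees(np.arctan2(*(R["A"]-R["B"])[1::-1])),
 [np.linalg.norm(R[a]-R[b]) for a,b in (("A","B"),("Ar","Br"),("A","Ar"),("B","Br"))], np.linalg.norm((F-R["pad"])[:2]))
Q={"bluepad":((220.2,175.8),(338,151)),}
for k,(a,b) in Q.items(): X,e=tri(a,b); print(k,np.round(X,4),round(e,4))
for nm,a,b,z in(("jar",(297,209),(333,234),.07),("cup",(358,250),(284,301),.085),("sauce",(330,340),(125,281),.16)):
    print(nm,plane("scene",a,z),plane("side",b,z))
print(np.round(proj("scene",R["pad"]),1),np.round(proj("side",R["pad"]),1))
```

```text
A [0.5688 0.1462 0.2041] 0.0007
B [0.6469 0.3272 0.2009] 0.0001
Ar [0.7569 0.067  0.2042] 0.0
Br [0.8326 0.2517 0.204 ] 0.0013
pad [0.4896 0.2874 0.1335] 0.0024
front mid [0.60781939 0.23668065 0.20251074] x dir deg -22.470645814504625 -23.19630990438091 y dir -113.32629610089538 [np.float64(0.19716688540184774), np.float64(0.1996760474147159), np.float64(0.2041076268566713), np.float64(0.20054784292867223)] 0.1286539052758358
bluepad [ 0.5288 -0.2738  0.1207] 0.0011
jar [ 0.37728827 -0.00459806  0.07      ] [ 0.37329426 -0.00359596  0.07      ]
cup [0.33796871 0.27075982 0.085     ] [0.34203144 0.2650075  0.085     ]
sauce [0.64996091 0.47567478 0.16      ] [0.64006367 0.47723031 0.16      ]
[328.  268.9] [229.3 266.2]
```

```bash
cat >> h.py <<'E'
from scipy.spatial.transform import Rotation as Ro
def plan(W,p0=None,y0=None):
    s=robot.observe(); p=s["tool_pos"] if p0 is None else np.array(p0); y=s["tool_rot"][2] if y0 is None else y0
    for q,yn in W:
        R=Ro.from_euler("xyz",[np.pi,0,y]).as_matrix(); q=np.array(q)
        print("d cm",np.round(100*R.T@(q-p),2),"drz deg",round(-np.degrees((yn-y+np.pi)%(2*np.pi)-np.pi),1)); p,y=q,yn
E
python3 - <<'E'
from h import *
r=np.radians
plan([((.38,-.28,.24),.379+r(50)),((.47,0,.24),.379+r(100)),((.489,.286,.22),2.744)],[.194,-.488,.227],.379)
E
```

```text
d cm [ 24.98 -12.44  -1.3 ] drz deg -50.0
d cm [29.41 -0.24 -0.  ] drz deg -50.0
d cm [23.33 16.65  2.  ] drz deg -35.5
```

>>> {"fn": "step_arm", "kwargs": {
  "increments": [
    {"delta_pos": [5,-2.5,-0.3],"dr": [0,0,-10],"fingers": 1},
    {"delta_pos": [10,-5,-0.5],"dr": [0,0,-20],"fingers": 1},
    {"delta_pos": [15,-7.5,-0.8],"dr": [0,0,-30],"fingers": 1},
    {"delta_pos": [20,-10,-1],"dr": [0,0,-40],"fingers": 1},
    {"delta_pos": [25,-12.5,-1.3],"dr": [0,0,-50],"fingers": 1}
  ],
  "newtons": 20
}}

```text
time: 0.72
tool_pos: [0.381, -0.2776, 0.2396]
tool_rot: [-3.141, -0.0, 1.257]
contact_force: [-0.4, -0.4, -0.8]
opening: 0.0462
grip_force: 0.0
```

>>> {"fn": "step_arm", "kwargs": {
  "increments": [
    {"delta_pos": [5.9,0,0],"dr": [0,0,-10],"fingers": 1},
    {"delta_pos": [11.8,0,0],"dr": [0,0,-20],"fingers": 1},
    {"delta_pos": [17.7,0,0],"dr": [0,0,-30],"fingers": 1},
    {"delta_pos": [23.6,0,0],"dr": [0,0,-40],"fingers": 1},
    {"delta_pos": [29.4,-0.2,0],"dr": [0,0,-50],"fingers": 1}
  ]
}}

```text
time: 1.35
tool_pos: [0.4708, 0.0025, 0.2395]
tool_rot: [-3.141, 0.0, 2.13]
contact_force: [0.7, -1.2, 0.7]
opening: 0.0006
grip_force: 0.0
```

>>> {"fn": "step_arm", "kwargs": {
  "increments": [
    {"delta_pos": [5,3.5,0.4],"dr": [0,0,-8],"fingers": 1},
    {"delta_pos": [10,7,0.8],"dr": [0,0,-16],"fingers": 1},
    {"delta_pos": [15,10.5,1.2],"dr": [0,0,-24],"fingers": 1},
    {"delta_pos": [20,14,1.6],"dr": [0,0,-32],"fingers": 1},
    {"delta_pos": [23.3,16.6,2],"dr": [0,0,-35.5],"fingers": 1}
  ]
}}

```text
time: 1.98
tool_pos: [0.4888, 0.2887, 0.2191]
tool_rot: [-3.141, -0.001, 2.749]
contact_force: [0.9, -0.8, -0.5]
opening: 0.0001
grip_force: 0.0
```

Run:
```python
from h import *
s=robot.observe(); print({k:np.round(s[k],3) for k in("time","qpos","tool_pos","tool_rot","contact_force","opening")})
im=viewer.read_camera("wrist"); p=viewer.camera_params("wrist"); print(np.round(p["K"],1).tolist(),np.round(p["T"],3).tolist())
cv2.imwrite("pics/w1.png",cv2.cvtColor(im,cv2.COLOR_RGB2BGR))
```

```text
{'time': np.float64(1.975), 'qpos': array([ 0.398,  0.427,  1.416,  0.   ,  1.3  , -0.779]), 'tool_pos': array([0.489, 0.289, 0.219]), 'tool_rot': array([-3.141e+00, -1.000e-03,  2.749e+00]), 'contact_force': array([ 0.945, -0.765, -0.486]), 'opening': np.float64(0.0)}
[[325.2, 0.0, 281.9], [0.0, 325.2, 215.2], [0.0, 0.0, 1.0]] [[0.379, 0.89, 0.253, 0.42], [0.925, -0.365, -0.101, 0.321], [0.002, 0.273, -0.962, 0.376], [0.0, 0.0, 0.0, 1.0]]
```

View pics/w1.png

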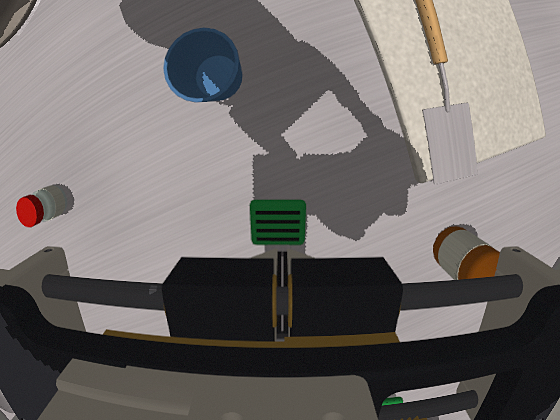

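The wrist view shows the green paddle centred at about (278,222), just beyond the shut fingertips (x≈282), with the cup at (203,65) and the jar at (40,207). I'll locate the paddle with this fisheye ray.

Run:
```python
from h import *
K,T=cam("wrist")
def wr(uv):
    v=np.array([(uv[0]-K[0,2])/K[0,0],(uv[1]-K[1,2])/K[1,1]]); t=np.linalg.norm(v)
    d=T[:3,:3]@np.append(np.sin(t)*v/t,np.cos(t)); return d
for z in (.128,.131): 
  for uv in((278,222),(251,201),(305,201),(278,243)): d=wr(uv); print(z,uv,np.round(T[:3,3]+d*(z-T[2,3])/d[2],4))
plan([((.4885,.2865,.16),2.744)])
```

```text
0.128 (278, 222) [0.4889 0.2902 0.128 ]
0.128 (251, 201) [0.465  0.2772 0.128 ]
0.128 (305, 201) [0.481  0.3163 0.128 ]
0.128 (278, 243) [0.5054 0.2834 0.128 ]
0.131 (278, 222) [0.488  0.2906 0.131 ]
0.131 (251, 201) [0.4644 0.2777 0.131 ]
0.131 (305, 201) [0.4803 0.3164 0.131 ]
0.131 (278, 243) [0.5044 0.2838 0.131 ]
d cm [-0.2  -0.55  5.83] drz deg 0.4
```

>>> {"fn": "step_arm", "kwargs": {
  "increments": [
    {"delta_pos": [0,0,2],"dr": [0,0,0],"fingers": 1},
    {"delta_pos": [0,0,4],"dr": [0,0,0],"fingers": 1},
    {"delta_pos": [0,0,6],"dr": [0,0,0],"fingers": 1},
    {"delta_pos": [0,0,7.5],"dr": [0,0,0],"fingers": 1},
    {"delta_pos": [0,0,8],"dr": [0,0,0],"fingers": 1}
  ]
}}

```text
time: 2.65
tool_pos: [0.489, 0.2857, 0.1387]
tool_rot: [-3.14, -0.001, 2.743]
contact_force: [-0.5, -0.8, -0.1]
opening: 0.0003
grip_force: 0.0
```

>>> {"fn": "step_arm", "kwargs": {
  "increments": [
    {"delta_pos": [0,0,0.4],"dr": [0,0,0],"fingers": 1},
    {"delta_pos": [0,0,0.8],"dr": [0,0,0],"fingers": 1},
    {"delta_pos": [0,0,1.2],"dr": [0,0,0],"fingers": 1},
    {"delta_pos": [0,0,1.6],"dr": [0,0,0],"fingers": 1},
    {"delta_pos": [0,0,2],"dr": [0,0,0],"fingers": 1}
  ]
}}

```text
time: 3.28
tool_pos: [0.489, 0.2867, 0.1214]
tool_rot: [3.14, -0.0, 2.744]
contact_force: [-5.9, 1.2, 8.5]
opening: 0.0004
grip_force: 4.2
```

>>> {"fn": "step_arm", "kwargs": {
  "increments": [
    {"delta_pos": [0,0,0.5],"dr": [0,0,0],"fingers": 1},
    {"delta_pos": [0,0,1],"dr": [0,0,0],"fingers": 1},
    {"delta_pos": [0,0,1.5],"dr": [0,0,0],"fingers": 1},
    {"delta_pos": [0,0,2],"dr": [0,0,0],"fingers": 1},
    {"delta_pos": [0,0,2.5],"dr": [0,0,0],"fingers": 1}
  ]
}}

```text
time: 3.9
tool_pos: [0.4888, 0.2869, 0.0961]
tool_rot: [3.14, -0.001, 2.744]
contact_force: [-5.1, 1.0, 8.5]
opening: 0.0006
grip_force: 4.3
```

>>> {"fn": "step_arm", "kwargs": {
  "increments": [
    {"delta_pos": [0,0,0.5],"dr": [0,0,0],"fingers": 1},
    {"delta_pos": [0,0,1],"dr": [0,0,0],"fingers": 1},
    {"delta_pos": [0,0,1.5],"dr": [0,0,0],"fingers": 1},
    {"delta_pos": [0,0,2],"dr": [0,0,0],"fingers": 1},
    {"delta_pos": [0,0,2.5],"dr": [0,0,0],"fingers": 1}
  ]
}}

```text
time: 4.53
tool_pos: [0.4913, 0.2861, 0.0715]
tool_rot: [3.139, 0.004, 2.744]
contact_force: [2.4, -2.0, 6.2]
opening: 0.0006
grip_force: 2.7
```

Run:
```python
from h import *
im=viewer.read_camera("side"); cv2.imwrite("pics/s2.png",cv2.cvtColor(im,cv2.COLOR_RGB2BGR)); print(robot.observe()["contact_force"],robot.observe()["tool_pos"])
```

```text
[-0.40386831 -0.21704738  2.01719395] [0.49087226 0.28610658 0.07067641]
```

View pics/s2.png

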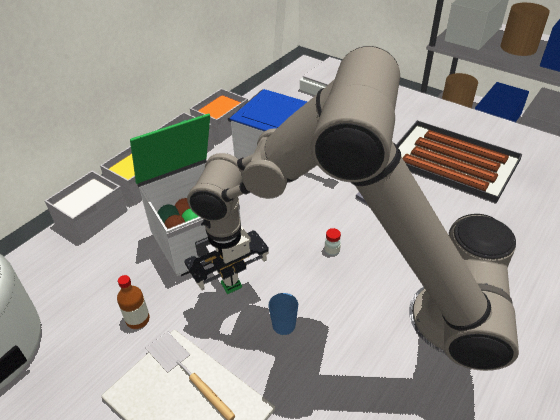

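The side view shows the green lid standing well open (top edge near (135,150)–(210,118)), with the fingertips on the paddle at (232,287) and everything else undisturbed. I'll press a little further, toward the stop.

>>> {"fn": "step_arm", "kwargs": {
  "increments": [
    {"delta_pos": [0,0,0.2],"dr": [0,0,0],"fingers": 1},
    {"delta_pos": [0,0,0.4],"dr": [0,0,0],"fingers": 1},
    {"delta_pos": [0,0,0.5],"dr": [0,0,0],"fingers": 1},
    {"delta_pos": [0,0,0.6],"dr": [0,0,0],"fingers": 1},
    {"delta_pos": [0,0,0.6],"dr": [0,0,0],"fingers": 1}
  ]
}}

```text
time: 5.2
tool_pos: [0.4917, 0.2861, 0.0676]
tool_rot: [3.138, 0.005, 2.744]
contact_force: [-2.5, -5.9, 22.4]
opening: 0.0005
grip_force: 10.5
```

Run:
```python
from h import *
for n in("side","scene"):
    im=viewer.read_camera(n)
    for a,c,m in blobs(im,"green"):
        if a>300: print(n,a,c.round(),rect(m).tolist())
print(robot.observe()["contact_force"],robot.observe()["tool_pos"])
```

```text
side 3732 [169. 146.] [[206, 110], [205, 158], [136, 182], [128, 135]]
scene 1450 [227. 260.] [[227, 211], [241, 268], [225, 308], [213, 253]]
[-2.03867388 -4.16588538 21.50204522] [0.49169522 0.28611386 0.06756713]
```

The force has risen to 22 N, so the lever is at its stop. I'll hold for a little over 3 s.

>>> {"fn": "step_arm", "kwargs": {
  "increments": [
    {"delta_pos": [0,0,0],"dr": [0,0,0],"fingers": 1},
    {"delta_pos": [0,0,0],"dr": [0,0,0],"fingers": 1},
    {"delta_pos": [0,0,0],"dr": [0,0,0],"fingers": 1},
    {"delta_pos": [0,0,0],"dr": [0,0,0],"fingers": 1},
    {"delta_pos": [0,0,0],"dr": [0,0,0],"fingers": 1}
  ]
}}

```text
time: 5.92
tool_pos: [0.4917, 0.2861, 0.0676]
tool_rot: [3.138, 0.005, 2.744]
contact_force: [-2.0, -4.6, 22.0]
opening: 0.0006
grip_force: 10.4
```

>>> {"fn": "step_arm", "kwargs": {
  "increments": [
    {"delta_pos": [0,0,0],"dr": [0,0,0],"fingers": 1},
    {"delta_pos": [0,0,0],"dr": [0,0,0],"fingers": 1},
    {"delta_pos": [0,0,0],"dr": [0,0,0],"fingers": 1},
    {"delta_pos": [0,0,0],"dr": [0,0,0],"fingers": 1},
    {"delta_pos": [0,0,0],"dr": [0,0,0],"fingers": 1}
  ]
}}

```text
time: 6.55
tool_pos: [0.4917, 0.2861, 0.0676]
tool_rot: [3.138, 0.005, 2.744]
contact_force: [-2.4, -5.9, 21.3]
opening: 0.0006
grip_force: 10.4
```

>>> {"fn": "step_arm", "kwargs": {
  "increments": [
    {"delta_pos": [0,0,0],"dr": [0,0,0],"fingers": 1},
    {"delta_pos": [0,0,0],"dr": [0,0,0],"fingers": 1},
    {"delta_pos": [0,0,0],"dr": [0,0,0],"fingers": 1},
    {"delta_pos": [0,0,0],"dr": [0,0,0],"fingers": 1},
    {"delta_pos": [0,0,0],"dr": [0,0,0],"fingers": 1}
  ]
}}

```text
time: 7.18
tool_pos: [0.4917, 0.2861, 0.0676]
tool_rot: [3.138, 0.005, 2.744]
contact_force: [-2.8, -6.2, 22.4]
opening: 0.0004
grip_force: 10.4
```

>>> {"fn": "step_arm", "kwargs": {
  "increments": [
    {"delta_pos": [0,0,0],"dr": [0,0,0],"fingers": 1},
    {"delta_pos": [0,0,0],"dr": [0,0,0],"fingers": 1},
    {"delta_pos": [0,0,0],"dr": [0,0,0],"fingers": 1},
    {"delta_pos": [0,0,0],"dr": [0,0,0],"fingers": 1},
    {"delta_pos": [0,0,0],"dr": [0,0,0],"fingers": 1}
  ]
}}

```text
time: 7.8
tool_pos: [0.4917, 0.2861, 0.0676]
tool_rot: [3.138, 0.005, 2.744]
contact_force: [-2.8, -4.6, 21.3]
opening: 0.0001
grip_force: 10.4
```

>>> {"fn": "step_arm", "kwargs": {
  "increments": [
    {"delta_pos": [0,0,0],"dr": [0,0,0],"fingers": 1},
    {"delta_pos": [0,0,0],"dr": [0,0,0],"fingers": 1},
    {"delta_pos": [0,0,0],"dr": [0,0,0],"fingers": 1},
    {"delta_pos": [0,0,0],"dr": [0,0,0],"fingers": 1},
    {"delta_pos": [0,0,-0.2],"dr": [0,0,0],"fingers": 1}
  ]
}}

```text
time: 8.43
tool_pos: [0.4914, 0.2862, 0.069]
tool_rot: [3.138, 0.005, 2.744]
contact_force: [-1.0, -3.2, 12.7]
opening: 0.0005
grip_force: 6.1
```

>>> {"fn": "step_arm", "kwargs": {
  "increments": [
    {"delta_pos": [0,0,-0.3],"dr": [0,0,0],"fingers": 1},
    {"delta_pos": [0,0,-0.6],"dr": [0,0,0],"fingers": 1},
    {"delta_pos": [0,0,-0.9],"dr": [0,0,0],"fingers": 1},
    {"delta_pos": [0,0,-1.2],"dr": [0,0,0],"fingers": 1},
    {"delta_pos": [0,0,-1.5],"dr": [0,0,0],"fingers": 1}
  ]
}}

```text
time: 9.05
tool_pos: [0.4892, 0.2866, 0.0809]
tool_rot: [3.141, -0.0, 2.744]
contact_force: [-0.3, 3.1, 4.6]
opening: 0.0004
grip_force: 2.2
```

>>> {"fn": "step_arm", "kwargs": {
  "increments": [
    {"delta_pos": [0,0,-0.3],"dr": [0,0,0],"fingers": 1},
    {"delta_pos": [0,0,-0.6],"dr": [0,0,0],"fingers": 1},
    {"delta_pos": [0,0,-0.9],"dr": [0,0,0],"fingers": 1},
    {"delta_pos": [0,0,-1.2],"dr": [0,0,0],"fingers": 1},
    {"delta_pos": [0,0,-1.5],"dr": [0,0,0],"fingers": 1}
  ]
}}

```text
time: 9.68
tool_pos: [0.4888, 0.2859, 0.0958]
tool_rot: [-3.141, -0.001, 2.744]
contact_force: [-4.1, 3.2, 5.7]
opening: 0.0001
grip_force: 3.0
```

>>> {"fn": "step_arm", "kwargs": {
  "increments": [
    {"delta_pos": [0,0,-0.3],"dr": [0,0,0],"fingers": 1},
    {"delta_pos": [0,0,-0.6],"dr": [0,0,0],"fingers": 1},
    {"delta_pos": [0,0,-0.9],"dr": [0,0,0],"fingers": 1},
    {"delta_pos": [0,0,-1.2],"dr": [0,0,0],"fingers": 1},
    {"delta_pos": [0,0,-1.5],"dr": [0,0,0],"fingers": 1}
  ]
}}

```text
time: 10.3
tool_pos: [0.489, 0.2858, 0.111]
tool_rot: [-3.141, -0.0, 2.744]
contact_force: [-4.1, 2.1, 6.5]
opening: 0.0005
grip_force: 3.2
```

>>> {"fn": "step_arm", "kwargs": {
  "increments": [
    {"delta_pos": [0,0,-0.2],"dr": [0,0,0],"fingers": 1},
    {"delta_pos": [0,0,-0.4],"dr": [0,0,0],"fingers": 1},
    {"delta_pos": [0,0,-0.6],"dr": [0,0,0],"fingers": 1},
    {"delta_pos": [0,0,-0.8],"dr": [0,0,0],"fingers": 1},
    {"delta_pos": [0,0,-1],"dr": [0,0,0],"fingers": 1}
  ]
}}

```text
time: 10.92
tool_pos: [0.49, 0.2854, 0.1213]
tool_rot: [-3.141, 0.002, 2.744]
contact_force: [-0.4, -0.2, 5.9]
opening: 0.0004
grip_force: 3.4
```

>>> {"fn": "step_arm", "kwargs": {
  "increments": [
    {"delta_pos": [0,0,-0.2],"dr": [0,0,0],"fingers": 1},
    {"delta_pos": [0,0,-0.4],"dr": [0,0,0],"fingers": 1},
    {"delta_pos": [0,0,-0.6],"dr": [0,0,0],"fingers": 1},
    {"delta_pos": [0,0,-0.8],"dr": [0,0,0],"fingers": 1},
    {"delta_pos": [0,0,-1],"dr": [0,0,0],"fingers": 1}
  ]
}}

```text
time: 11.55
tool_pos: [0.4915, 0.2849, 0.1317]
tool_rot: [3.141, 0.005, 2.743]
contact_force: [4.1, -2.3, 6.6]
opening: 0.0002
grip_force: 3.4
```

>>> {"fn": "step_arm", "kwargs": {
  "increments": [
    {"delta_pos": [0,0,-0.2],"dr": [0,0,0],"fingers": 1},
    {"delta_pos": [0,0,-0.4],"dr": [0,0,0],"fingers": 1},
    {"delta_pos": [0,0,-0.6],"dr": [0,0,0],"fingers": 1},
    {"delta_pos": [0,0,-0.8],"dr": [0,0,0],"fingers": 1},
    {"delta_pos": [0,0,-1],"dr": [0,0,0],"fingers": 1}
  ]
}}

```text
time: 12.18
tool_pos: [0.4889, 0.2857, 0.1401]
tool_rot: [-3.14, -0.001, 2.744]
contact_force: [-0.8, 0.4, 0.8]
opening: 0.0006
grip_force: 0.0
```

>>> {"fn": "step_arm", "kwargs": {
  "increments": [
    {"delta_pos": [0,0,-2],"dr": [0,0,0],"fingers": 1},
    {"delta_pos": [0,0,-5],"dr": [0,0,0],"fingers": 1},
    {"delta_pos": [0,0,-8],"dr": [0,0,0],"fingers": 1},
    {"delta_pos": [0,0,-9],"dr": [0,0,0],"fingers": 1},
    {"delta_pos": [0,0,-9],"dr": [0,0,0],"fingers": 1}
  ]
}}

```text
time: 12.8
tool_pos: [0.4893, 0.286, 0.2304]
tool_rot: [-3.141, 0.0, 2.744]
contact_force: [-0.4, 0.3, -0.4]
opening: 0.0004
grip_force: 0.0
```

Run:
```python
from h import *
im=viewer.read_camera("side"); cv2.imwrite("pics/s3.png",cv2.cvtColor(im,cv2.COLOR_RGB2BGR)); s=robot.observe(); print(s["contact_force"],s["tool_pos"],s["time"])
for a,c,m in blobs(im,"green"): print(a,c.round(1),rect(m).tolist())
```

```text
[ 0.23418242  1.09375032 -0.43342745] [0.48892474 0.28585764 0.22960608] 12.85
82 [168.6 137.3] [[175, 145], [160, 137], [168, 130], [173, 133]]
2502 [172.6 193.6] [[192, 164], [207, 201], [165, 230], [137, 183]]
88 [229.6 268.8] [[239, 266], [227, 274], [219, 267], [233, 260]]
```

View pics/s3.png

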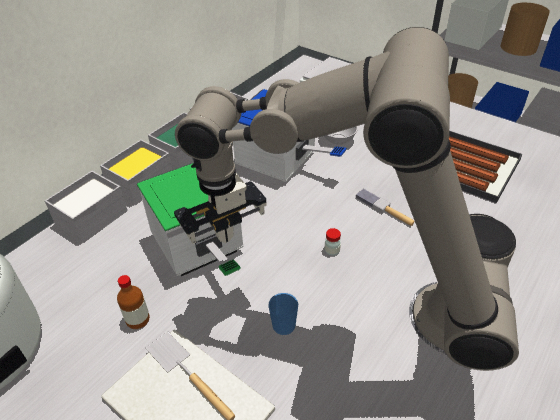

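The side view shows the green lid level again (corners (137,183) and (165,230), as at the start). The paddle is back at (229,268), the blue bin is shut and the loose items haven't moved. I'll back off a little and hand in.

>>> {"fn": "step_arm", "kwargs": {
  "increments": [
    {"delta_pos": [1,0,-1],"dr": [0,0,0],"fingers": 1},
    {"delta_pos": [3,0,-2],"dr": [0,0,0],"fingers": 1},
    {"delta_pos": [5,0,-3],"dr": [0,0,0],"fingers": 1},
    {"delta_pos": [6,0,-3],"dr": [0,0,0],"fingers": 1},
    {"delta_pos": [6,0,-3],"dr": [0,0,0],"fingers": 1}
  ]
}}

```text
time: 13.48
tool_pos: [0.4332, 0.3098, 0.2609]
tool_rot: [3.141, 0.0, 2.745]
contact_force: [0.5, -0.6, -0.5]
opening: 0.0007
grip_force: 0.0
```

```bash
python3 -c "
from cell import robot
print(robot.observe()['contact_force']); print(robot.hand_in())"
```

```text
[ 0.5462184  -0.59990463 -0.45422618]
the job is handed in; nothing more can be done
None
```

Job handed in at about 13.5 s: the green lid was held at its open stop for over 3 s and let down slowly until shut, the arm is clear, and the last side view showed the blue bin shut and nothing else moved; the hand-in returned no verdict.

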